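# Open the part guard's two squeeze catches and hold its gate wide

## Task

Open the small barred guard for the colleague who wants to take the shaft out: first squeeze the catch on the fixed front panel so that it stays drawn back, then squeeze the sprung catch on top of the gate and, keeping it squeezed, swing the gate out towards you past its click. Finish still squeezing that catch and holding the gate wide and still, at least 70 degrees open; do not let go, because the gate pulls itself back. Do not knock the shaft and gear inside, or the loupe in front of the guard.

Things in the scene. Friction and masses are not known exactly. Their poses are not given: they have to be found in the camera images.
- guard: Fixed open-topped pen of aluminium rails and bars, 92 x 290 mm, 70 mm high. Origin on the work surface at mid-width of its 8 mm thick front; x points into the pen, away from the robot, y to the left along the front, z up. Left part of the front (y -20 to +130 mm): gate; right part (y -28 to -137 mm): fixed panel. Yaw varies -0.55 to -0.12 rad.
- catch_1_grip (a point): Midpoint of the SQUEEZED catch on the fixed panel, 97 mm above the surface. Two upright dark steel pads, 22 mm wide, 8 mm thick, z 70 to 115 mm; squeeze along guard y. Right pad fixed, outer face 18 mm from the point; left one slides: outer face 30 mm away at rest, 18 mm squeezed (about 3 N). Close the fingers centred here, or the fixed pad stops them.
- catch_1 (a joint): Travel (m) of the first catch's sliding pad: 0 to 0.002 at rest, 0.012 fully squeezed; from 0.008 its tongue, which lies across the gate's front face, is clear of the gate. No spring: it stays where it is left.
- catch_2_grip (a point): Midpoint of the SQUEEZED catch on the gate's top, 97 mm above the surface, 106 mm from the hinge axis. Pads as on catch 1, mirrored: the one towards the hinge is fixed, outer face 18 mm from the point; the one towards the free end slides: 30 mm away at rest, 18 mm squeezed. Moves with the gate; its y axis points along the gate to the hinge.
- catch_2 (a joint): Travel of the second catch's moving pad in m: 0 at rest, 0.012 fully squeezed; its tongue is clear of its keeper from 0.008. A spring (4.5 N at rest, 8 N squeezed) pushes it out again when let go.
- gate_hinge (a point): The gate's vertical hinge axis, at the left end of the guard's front, at the height of the gate's top (70 mm). The gate reaches 150 mm from it.
- gate (a joint): Gate angle (rad): 0 shut along the guard's front, 1.4 at its stop; opens clockwise seen from above, free end towards the robot. A spring always pulls it shut (0.07 to 0.24 N m); a spring plunger at the hinge makes a click between about 0.35 and 0.85 (up to 5 N more at the catch). Let go, it falls back to the click or shut.
- shaft_center (a point): Upright stepped steel shaft, 34 mm in diameter, 87 mm high, standing loose on the guard's 6 mm base behind the gate; the point is its centre. Not to be moved.
- gear_center (a point): Small steel gear, 51 mm in diameter, 20 mm high, lying loose on the guard's base behind the fixed panel; the point is its centre. Not to be moved.
- loupe_center (a point): Black waisted loupe, 42 mm in diameter, 39 mm high, standing loose on the work surface in front of the fixed panel; the point is its centre. Not to be moved.

How it is judged:
On the way, in this order (a step that is already met when the one before it is completed fails the run):
1. the first catch, on the fixed panel, is squeezed back (8 mm or more) while the gate is shut (value of joint catch_1 above 0.008 m and value of joint gate below 0.06 rad), for 0.2 s.
2. then the sprung catch on the gate is squeezed (8 mm or more) (value of joint catch_2 above 0.008 m), for 0.2 s.
3. the gate is swung past its click (value of joint gate above 0.95 rad), for 0.1 s.
At the end, for the whole second after the job is handed in: The fingers still hold the squeezed catch of the gate (catch travel over 7 mm, force over 2 N), the gate stands still at more than 1.15 rad (66 degrees), and the first catch is still drawn back (over 7 mm) (value of joint gate above 1.15 rad and velocity of joint gate between -0.1 and 0.1 rad/s and value of joint each of catch_1, catch_2 above 0.007 m and contact force between the fingers and guard above 2 N); the arm keeps its last pose, push and grip.
It fails at once if the shaft inside is moved more than 15 mm (distance of shaft_center from where it was at the start of the episode above 0.015 m).
It fails at once if the gear inside is moved more than 15 mm (distance of gear_center from where it was at the start of the episode above 0.015 m).
It fails at once if the loupe in front is moved more than 15 mm (distance of loupe_center from where it was at the start of the episode above 0.015 m).
It also fails if it takes over 40 s, if anything falls off the work surface, if the arm or the gripper's body presses on something with over 40 N, if the wrist force passes 120 N, or if a joint passes its speed limit or range.

## Robot

A 6-joint arm with a two-finger parallel gripper is mounted at the origin on a cart in front of the work surface, level with it; the furniture and walls round the work are solid. World frame = base frame: x ahead of the robot, y to its left, z up, the work surface at z = 0. Lengths are in m, angles in rad, forces in N, time in s.
With the tool pointing down it reaches from about 0.35 to 0.875 m from the base axis. Payload 4.2 kg.
Tool frame: the origin (TCP) lies on the centre line of the jaws, within the pads' length; the fingertips stand 11 mm ahead of it and the grasp point (between the pads) lies 8 mm behind it; z points along the fingers, y is the direction in which the jaws open and shut (so a half turn about z gives the same grasp; the last joint's range is limited). The gripper opens to 85 mm and grips with 20 to 120 N. Pads are 22 mm wide; open, the fingers measure 114 mm over their backs; the gripper's body (76 mm by 85 mm) begins 54 mm behind the grasp point. The pads swing forward as they close: fully open they stand 13 mm farther back than shut.
Start: joints at [1.055, 0.385, 0.008, 0, -1.194, -0.259], TCP at [0.437, 0.447, 0.242] pointing down, gripper open.
Joint ranges: [-3.14, 3.14], [-1.21, 2.06], [-1.07, 1.41], [-3.16, 2.05], [-2.99, -0.16], [-3.1, 3.1]. Speed limits (rad/s): [2.79, 2.79, 3.14, 3.14, 3.14, 3.14].

## Interface

Orientations are given as a rotation vector (axis times angle).
In Python, from workcell import robot gives the robot as it stands. Calls block until the motion is done:
- robot.move_ptp(position, orientation): joint-space move of the TCP to a pose.
- robot.movel(position, rate=0.15, rot=None, threshold=None): straight line of the TCP; rot=None keeps the orientation; rate is the mean speed in m/s. With threshold (N) it stops when the force on the tool has changed by that much, and returns True; else False.
- robot.move_joints(angles): joint-space move.
- robot.set_gripper(opening): finger opening in m; the grip force is fixed at half the most; returns when the fingers have stopped.
- robot.wait(seconds).
- robot.ik(position, orientation): joint angles nearest the present ones, or None.
- robot.observe(): the state.
- robot.camera(name): name is "scene" or "top"; returns the picture (480x640x3 uint8, blue, green, red); there is no depth.
- robot.camera_info(name): a dict with "intrinsics" (3x3 intrinsics, pixels), "k1" (the pictures are not rectified: a ray, as slopes to the right and down, at radius r is drawn at 1 + k1 r^2 times it, then the intrinsics apply), "pose" (4x4, takes a point from camera to world coordinates). Camera axes: x right, y up, looking along -z (the intrinsics and any distortion apply to the point x, -y, -z); pixel columns grow to the right and rows downward; lengths in m; the calibration is good to about 2 mm. A picture is of the moment at which its call begins. camera_info takes no time and is no camera call.
A pose or a line that the arm cannot do raises robot.IKError and nothing moves.
- robot.sign_off(): hands the job in, once; it reports no verdict.
Trained networks look in the newest picture that a camera, given by its name, has taken for a name from the list of things; names that differ only in an ending like _2 or _b are one class to them, and where a whole thing is asked for, a point or a joint stands for the part that bears it (a point fixed in the world has none). Each returns a list of dicts, best first, with "score" (0 to 1); they miss things now and then, are a little off and sometimes report something else, mostly with a low value. They report only what shows in the picture. A call takes as long as a camera call.
- robot.outline_of(camera, name): "pixels" (480x640 bool, what is visible of it) and "box" ([left, top, right, bottom] in pixels, round what is visible of it).
The state is a dict: "time_s": time; "qpos": joint angles; "joint_velocities": joint speeds; "tau": joint torques, N m; "eef_pos": TCP position; "tcp_rot": TCP orientation; "ft_force": force on the tool from outside, world axes, zero at the start; "wrist_torque": the same for the moment, N m; "width": finger opening in m.
Only numpy, scipy, OpenCV 4.12 (cv2) and the standard library are available. Lean on these libraries where they do the work, as an engineer would, in place of code of your own. Each camera call takes 0.05 s, during which the arm holds its last target. There are 200 camera calls.

## Working session

There is one attempt and no reset: what is moved stays moved. The work goes in short steps, each a Python script; the robot and the scene stay as the last script left them, time stands still between calls to the robot, and variables do not carry over. Pictures are saved under pics/ and viewed, about 8 in all and at most 12, crops included, and the job is handed in when it is done.

```bash
mkdir -p pics; ls; python3 - <<'E'
from workcell import robot
import cv2,numpy as np
for n in("scene","top"):
    im=robot.camera(n); cv2.imwrite(f"pics/{n}0.png",im)
    i=robot.camera_info(n); print(n,i)
    for t in("guard","catch_1","catch_2_grip","gate","shaft_center","gear_center","loupe_center"):
        print(t,[(round(d["score"],2),d["box"]) for d in robot.outline_of(n,t)][:3])
print(robot.observe())
E
```

```text
pics
scene {'intrinsics': array([[489.0569667 ,   0.        , 314.50779593],
       [  0.        , 489.0569667 , 232.19646342],
       [  0.        ,   0.        ,   1.        ]]), 'k1': 0.03299945302121375, 'pose': array([[ 0.4823557 ,  0.55932766, -0.67415543, -0.08256852],
       [-0.87596238,  0.31219295, -0.36773017, -0.2241994 ],
       [ 0.00478491,  0.76791154,  0.64053803,  0.6330861 ],
       [ 0.        ,  0.        ,  0.        ,  1.        ]])}
guard [(0.73, [352.0, 203.9, 360.1, 242.8]), (0.71, [312.8, 180.0, 424.7, 320.9])]
catch_1 [(0.79, [341.0, 212.2, 359.3, 245.3]), (0.67, [344.5, 235.0, 368.6, 275.8])]
catch_2_grip []
gate [(0.7, [315.4, 182.8, 355.8, 265.7]), (0.32, [298.8, 299.3, 325.1, 329.6])]
shaft_center [(0.68, [352.4, 205.0, 360.3, 238.4])]
gear_center [(0.79, [376.7, 274.8, 401.5, 300.4]), (0.45, [352.2, 203.6, 362.9, 240.1])]
loupe_center [(0.95, [297.4, 298.9, 322.1, 334.6]), (0.67, [312.9, 179.4, 425.4, 319.5])]
top {'intrinsics': array([[552.31767704,   0.        , 322.04482394],
       [  0.        , 552.31767704, 235.55550473],
       [  0.        ,
[... 765 characters left out ...]
]), (0.67, [260.7, 116.2, 434.5, 272.6])]
{'time_s': 0.8, 'qpos': array([ 1.05459887e+00,  3.84637352e-01,  7.89932118e-03, -3.71690430e-05,
       -1.19397914e+00, -2.58568739e-01]), 'joint_velocities': array([-0.00017338,  0.00165862, -0.00059653,  0.00109038, -0.00048673,
        0.00025165]), 'tau': array([-1.33558970e-04, -3.92030346e+01,  1.88608485e+01,  4.19046879e+00,
       -1.76326853e-04, -8.28418422e-06]), 'eef_pos': array([0.43719029, 0.44660808, 0.24234414]), 'tcp_rot': array([-2.90871827e+00,  1.18677771e+00,  3.78671582e-05]), 'ft_force': array([0.14928261, 0.27949128, 1.06870205]), 'wrist_torque': array([-0.00712652,  0.02218148, -0.01714852]), 'width': 0.08537537154899742}
```

```bash
python3 - <<'E'
import cv2
a=cv2.imread("pics/top0.png")[105:330,245:455]; cv2.imwrite("pics/topc.png",cv2.resize(a,None,fx=2.6,fy=2.6,interpolation=2))
a=cv2.imread("pics/scene0.png")[165:345,285:435]; cv2.imwrite("pics/scenec.png",cv2.resize(a,None,fx=3.3,fy=3.3,interpolation=2))
E
```

```text
(no output)
```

View pics/topc.png

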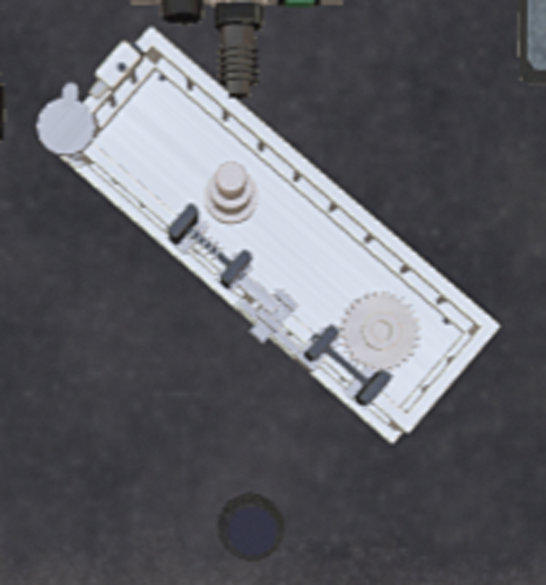

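View pics/scenec.png

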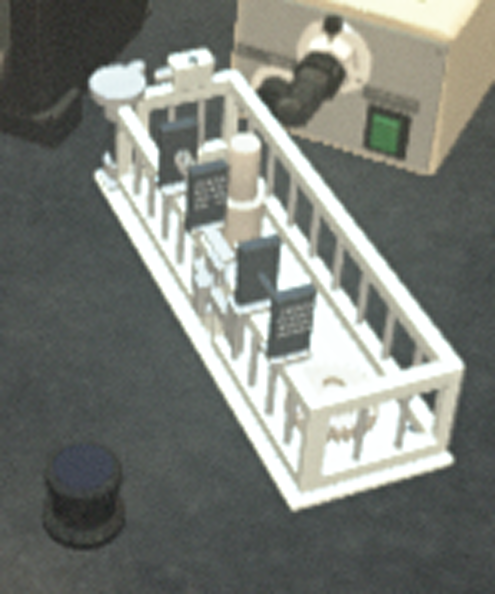

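Top view (crop px): catch‑2 pads at (185,223) and (237,268), catch‑1 pads at (322,343) and (374,386), hinge plate at (67,126), loupe at (251,526). The scene view shows the same four pads, with top edges near (178,120), (207,164), (258,240) and (293,290). I'll triangulate those.

```bash
cat > h.py <<'E'
from workcell import robot
import numpy as np, cv2
from scipy.optimize import least_squares
from scipy.spatial.transform import Rotation as R
def proj(n,P):
    i=robot.camera_info(n); T=np.linalg.inv(i["pose"]); p=T[:3,:3]@P+T[:3,3]
    return cv2.projectPoints(np.array([[p[0],-p[1],-p[2]]]),np.zeros(3),np.zeros(3),i["intrinsics"],np.array([i["k1"],0,0,0]))[0].ravel()
def tri(a,b):
    r=least_squares(lambda P:np.r_[proj("top",P)-a,proj("scene",P)-b],[.5,0,.1]); return r.x,np.abs(r.fun).max()
def atz(n,a,z):
    r=least_squares(lambda P:proj(n,np.r_[P,z])-a,[.5,0]); return r.x
def down(yaw): # tool z down, tool y along world direction yaw
    y=np.array([np.cos(yaw),np.sin(yaw),0]); z=np.array([0,0,-1.]); return R.from_matrix(np.c_[np.cross(y,z),y,z]).as_rotvec()
E
cat > m.py <<'E'
from h import *
t=np.array([(185,223),(237,268),(322,343),(374,386)])/2.6+[245,105]
s=np.array([(178,120),(207,164),(258,240),(293,290)])/3.3+[285,165]
im=cv2.imread("pics/top0.png"); 
m=(im.max(2)<110).astype(np.uint8)
for k,p in enumerate(t):  # refine by darkness centroid
    x,y=p.astype(int); yy,xx=np.mgrid[y-7:y+8,x-7:x+8]; g=im[y-7:y+8,x-7:x+8].max(2).astype(float); w=np.clip(130-g,0,None)
    w*=np.hypot(xx-p[0],yy-p[1])<7.5
    print("top refine",p,(w*xx).sum()/w.sum(),(w*yy).sum()/w.sum())
for a,b in zip(t,s): print(tri(a,b), "at z=.115:",atz("top",a,.115),atz("scene",b,.115))
q=[atz("top",a,.115) for a in t]
for i,j in((0,1),(1,2),(2,3)): d=q[i]-q[j]; print(np.hypot(*d), np.arctan2(-d[0],d[1]))
d=q[0]-q[3]; print("yaw-ish",np.arctan2(-d[0],d[1]))
print("loupe",atz("top",np.array([251,526])/2.6+[245,105],.039),"front right corner",atz("top",np.array([397,440])/2.6+[245,105],.0),"hinge plate",atz("top",np.array([67,126])/2.6+[245,105],.07), "shaft",atz("top",np.array([231,178])/2.6+[245,105],.093))
E
python3 m.py
```

```text
top refine [316.15384615 190.76923077] 315.51629889669005 191.71614844533602
top refine [336.15384615 208.07692308] 334.64302416212 207.92439594699923
top refine [368.84615385 236.92307692] 368.6648270787344 237.53311258278146
top refine [388.84615385 253.46153846] 387.2223543400713 253.06302021403093
(array([0.55552335, 0.07541175, 0.1179353 ]), np.float64(0.3343828239628692)) at z=.115: [0.55574077 0.07581526] [0.55946575 0.07660381]
(array([0.53038999, 0.04595139, 0.11607708]), np.float64(0.4360129674422524)) at z=.115: [0.53025736 0.04641336] [0.53206141 0.04586908]
(array([ 0.48834776, -0.00213469,  0.11516039]), np.float64(0.6372121111879778)) at z=.115: [ 0.48798655 -0.00139611] [ 0.48908738 -0.00294885]
(array([ 0.46431751, -0.03145137,  0.11381725]), np.float64(0.6838722216148199)) at z=.115: [ 0.46388642 -0.03047634] [ 0.46366676 -0.03280006]
0.03890856360443459 -0.7141251350480567
0.06381666374724349 -0.7239896489171826
0.03776870890365741 -0.6920249285296775
yaw-ish -0.7126650291792355
loupe [0.38004458 0.03616356] front right corner [ 0.43211571 -0.05836013] hinge plate [0.62017699 0.14730442] shaft [0.58510931 0.04948631]
```

Triangulated pad tops stand at 114–118 mm (text: 115) and pad spacings are 38–39 mm (text: 40). Yaw comes out at about -0.71 from both cameras, outside the stated -0.55 to -0.12. I'll fit the whole pad model to both views to settle it, then check reachability.

```bash
cat > fit.py <<'E'
from m import t,s
from h import *
def pads(p):
    x,y,w,L,c,z=p; g=np.array([-np.sin(w),np.cos(w)]); # x,y = hinge-side fixed pad centre; L: to right fixed pad
    return [np.r_[np.array([x,y])-g*k,z] for k in (0,.040,L-.040+c,L)]
f=lambda p:np.r_[np.concatenate([np.r_[proj("top",P)-a,proj("scene",P)-b] for P,a,b in zip(pads(p),t,s)]), p[4]/.001]
r=least_squares(f,[.555,.076,-.7,.14,0,.115],x_scale=.01); p=r.x
print(p,np.round(r.fun,2))
g=np.array([-np.sin(p[2]),np.cos(p[2])]); g2=p[:2]-.014*g; g1=p[:2]-(p[3]-.014)*g; H=g2+.106*g
print("grip2",g2,"grip1",g1,"hinge",H,"c1 y in guard",.024-(p[3]-.028),"hinge px top",proj("top",np.r_[H,.07]))
np.savez("fit.npz",g1=g1,g2=g2,H=H,yaw=p[2])
for off in(0,np.pi,-np.pi):
    for nm,th in(("c1",None),("0",0),(".6",.6),("1.3",1.3)):
        a=p[2]+np.pi/2; 
        if th is None: P=g1;
        else:
            a-=th; P=H-.106*np.array([np.cos(a),np.sin(a)])
        for z in(.16,.089):
            q=robot.ik(np.r_[P,z],down(a+off)); print(off,nm,z,P.round(3),None if q is None else np.round(q,2))
E
python3 fit.py | tail -n +16
```

```text
0.96  0.53 -0.69 -0.27  0.44]
grip2 [0.54733324 0.06543137] grip1 [ 0.47227258 -0.02122618] hinge [0.61673342 0.14555388] c1 y in guard -0.09064569639259545 hinge px top [271.88010603 155.65841609]
0 c1 0.16 [ 0.472 -0.021] [ 0.3   0.21 -0.47  0.   -0.89 -2.58]
0 c1 0.089 [ 0.472 -0.021] [ 0.3   0.31 -0.56  0.   -0.7  -2.58]
0 0 0.16 [0.547 0.065] [ 0.41  0.34 -0.29  0.   -0.94 -2.7 ]
0 0 0.089 [0.547 0.065] [ 0.41  0.42 -0.37  0.   -0.78 -2.7 ]
0 .6 0.16 [0.514 0.119] [ 0.53  0.3  -0.35 -0.   -0.93  2.86]
0 .6 0.089 [0.514 0.119] [ 0.53  0.39 -0.43 -0.   -0.75  2.86]
0 1.3 0.16 [0.521 0.191] [ 0.64  0.34 -0.28  0.   -0.95  2.06]
0 1.3 0.089 [0.521 0.191] [ 0.64  0.43 -0.36  0.   -0.78  2.06]
3.141592653589793 c1 0.16 [ 0.472 -0.021] [ 0.3   0.21 -0.47  0.   -0.89  0.56]
3.141592653589793 c1 0.089 [ 0.472 -0.021] [ 0.3   0.31 -0.56  0.   -0.7   0.56]
3.141592653589793 0 0.16 [0.547 0.065] [ 0.41  0.34 -0.29  0.   -0.94  0.44]
3.141592653589793 0 0.089 [0.547 0.065] [ 0.41  0.42 -0.37  0.   -0.78  0.44]
3.141592653589793 .6 0.16 [0.514 0.119] [ 0.53  0.3  -0.35  0.   -0.93 -0.28]
3.14
[... 173 characters left out ...]
.3 0.089 [0.521 0.191] [ 0.64  0.43 -0.36  0.   -0.78 -1.09]
-3.141592653589793 c1 0.16 [ 0.472 -0.021] [ 0.3   0.21 -0.47  0.   -0.89  0.56]
-3.141592653589793 c1 0.089 [ 0.472 -0.021] [ 0.3   0.31 -0.56  0.   -0.7   0.56]
-3.141592653589793 0 0.16 [0.547 0.065] [ 0.41  0.34 -0.29  0.   -0.94  0.44]
-3.141592653589793 0 0.089 [0.547 0.065] [ 0.41  0.42 -0.37  0.   -0.78  0.44]
-3.141592653589793 .6 0.16 [0.514 0.119] [ 0.53  0.3  -0.35  0.   -0.93 -0.28]
-3.141592653589793 .6 0.089 [0.514 0.119] [ 0.53  0.39 -0.43  0.   -0.75 -0.28]
-3.141592653589793 1.3 0.16 [0.521 0.191] [ 0.64  0.34 -0.28  0.   -0.95 -1.09]
-3.141592653589793 1.3 0.089 [0.521 0.191] [ 0.64  0.43 -0.36  0.   -0.78 -1.09]
```

The fitted hinge projects to (271.9,155.7) and the hinge cap is seen at (270.8,153.5), so the fit holds and I'll use the measured yaw. The half-turned grasp keeps joint 6 in range throughout. Next, catch 1.

```bash
python3 - <<'E'
from h import *
d=np.load("fit.npz"); a=d["yaw"]+np.pi/2+np.pi; g1=d["g1"]; print(d["yaw"])
robot.set_gripper(.085)
robot.move_ptp(np.r_[g1,.20],down(a))
robot.movel(np.r_[g1,.135],rate=.15)
print(robot.movel(np.r_[g1,.089],rate=.06,threshold=8))
o=robot.observe(); print(o["eef_pos"],o["ft_force"],o["time_s"])
cv2.imwrite("pics/s1.png",robot.camera("scene")); cv2.imwrite("pics/t1.png",robot.camera("top"))
A=cv2.resize(cv2.imread("pics/s1.png")[130:330,260:440],None,fx=3,fy=3); cv2.imwrite("pics/s1c.png",A)
E
```

```text
-0.713810262324684
False
[ 0.47258009 -0.02115794  0.0892086 ] [-0.53270899  0.02748121  0.23051157] 4.2333
```

View pics/s1c.png

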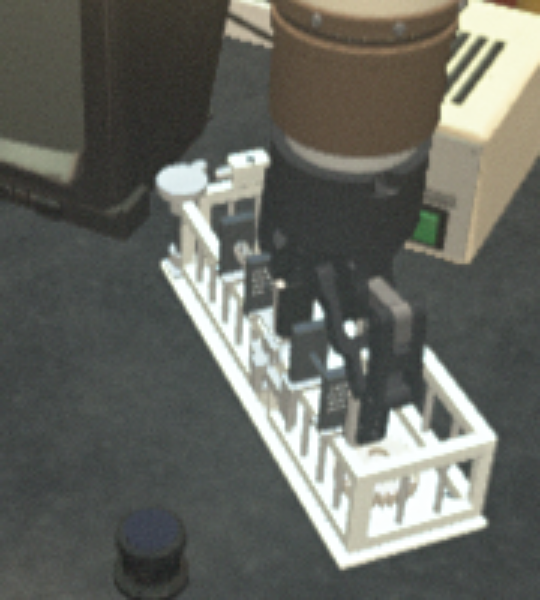

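The picture shows the fingers bracketing catch 1, the left near (290,310) and the right near (370,410), nothing touched. Closing.

```bash
python3 - <<'E'
from h import *
robot.set_gripper(.034); robot.wait(.3)
o=robot.observe(); print(o["eef_pos"],o["ft_force"],o["width"],o["time_s"])
cv2.imwrite("pics/s2.png",robot.camera("scene"))
cv2.imwrite("pics/s2c.png",cv2.resize(cv2.imread("pics/s2.png")[190:310,310:430],None,fx=4,fy=4))
E
```

```text
[ 0.47227711 -0.02227776  0.09013801] [-0.32926054 -5.77581906  8.44150023] 0.03452432596727476 5.1583
```

View pics/s2c.png

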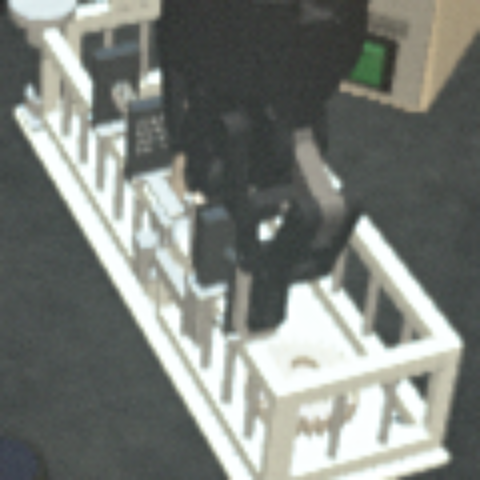

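Width settled at 34.5 mm with modest forces, so it looks squeezed. I'll open, lift and measure the catch 1 pad spacing.

```bash
python3 - <<'E'
from h import *
d=np.load("fit.npz"); a=d["yaw"]+np.pi/2+np.pi; g1=d["g1"]; g2=d["g2"]
robot.set_gripper(.085)
robot.movel(np.r_[g1,.135],rate=.15)
robot.movel(np.r_[g2,.20],rate=.2)
o=robot.observe(); print(o["eef_pos"],o["ft_force"],o["width"],o["time_s"])
cv2.imwrite("pics/s3.png",robot.camera("scene"));cv2.imwrite("pics/t3.png",robot.camera("top"))
A=cv2.resize(cv2.imread("pics/s3.png")[180:300,310:410],None,fx=4,fy=4,interpolation=2)
B=cv2.resize(cv2.imread("pics/t3.png")[170:290,300:400],None,fx=4,fy=4,interpolation=2)
cv2.imwrite("pics/c3.png",np.hstack([A,B]))
E
```

```text
[0.54604126 0.06494472 0.19855246] [-0.36568404 -0.61944829  0.04619711] 0.08496552226160889 7.025
```

View pics/c3.png

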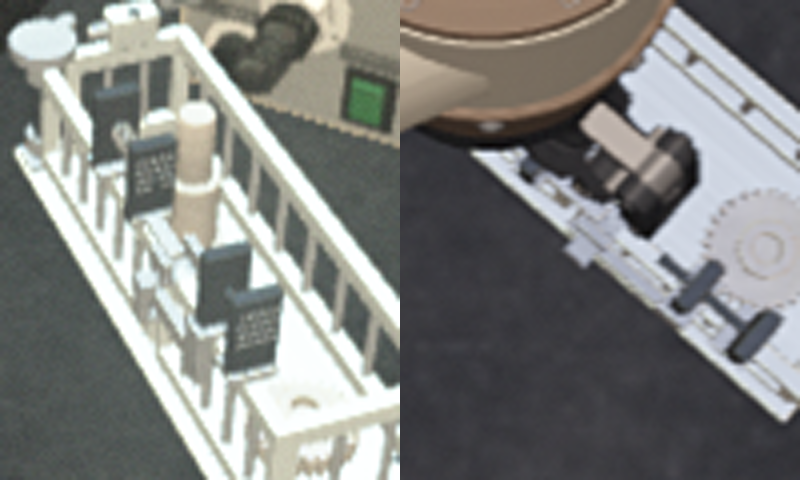

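Catch 1's pads are now about 27 mm apart (28 when squeezed), so it is fully drawn back. On to catch 2.

```bash
python3 - <<'E'
from h import *
d=np.load("fit.npz"); a=d["yaw"]+np.pi/2+np.pi; g2=d["g2"]
robot.movel(np.r_[g2,.135],rate=.15)
print(robot.movel(np.r_[g2,.089],rate=.06,threshold=8))
robot.set_gripper(.034); robot.wait(.4)
o=robot.observe(); g=np.r_[-np.sin(d["yaw"]),np.cos(d["yaw"])]
print(o["eef_pos"],o["ft_force"],"along gate",o["ft_force"][:2]@g,o["wrist_torque"],o["width"],o["time_s"])
E
```

```text
False
[0.54804551 0.06618743 0.09003553] [0.07483725 3.75318586 5.83618773] along gate 2.885928141131381 [0.4383333  0.77733676 0.19190989] 0.0349554266908619 9.55
```

Catch 2 is squeezed (width 35 mm, 3 N along the gate). I'll swing in short arc steps, correcting radially from the force reading.

```bash
cat > swing.py <<'E'
from h import *
import sys
d=np.load("fit.npz"); a0=d["yaw"]+np.pi/2; H=d["H"]; dr=float(sys.argv[3]) if len(sys.argv)>3 else 0.
lo,hi=map(float,sys.argv[1:3])
for th in np.arange(lo,hi+1e-6,.1):
    a=a0-th; u=np.r_[np.cos(a),np.sin(a)]          # u: gate -> hinge
    robot.movel(np.r_[H-(.106+dr)*u,.0895],rate=.04,rot=down(a+np.pi))
    o=robot.observe(); f=o["ft_force"]; fr=-f[:2]@u; ft=f[0]*u[1]-f[1]*u[0]
    v=H-o["eef_pos"][:2]; act=a0-np.arctan2(v[1],v[0])
    print(f"{th:.2f} act {act:.2f} r {np.hypot(*v):.4f} Fr {fr:.1f} Ft {ft:.1f} Fz {f[2]:.1f} Mz {o['wrist_torque'][2]:.2f} w {o['width']:.4f} t {o['time_s']:.1f} dr {dr:.4f}")
    if np.linalg.norm(f)>45 or o["width"]<.0335 or o["width"]>.038: print("ABORT"); break
    dr+=np.clip(fr*1e-4,-.0015,.0015)
E
python3 swing.py .1 .3
```

```text
0.10 act 0.10 r 0.1049 Fr -5.1 Ft -1.1 Fz 4.0 Mz 0.27 w 0.0351 t 10.0 dr 0.0000
0.20 act 0.20 r 0.1049 Fr -3.2 Ft -3.2 Fz 5.4 Mz 0.44 w 0.0351 t 10.4 dr -0.0005
0.30 act 0.30 r 0.1047 Fr -2.3 Ft -2.7 Fz 5.5 Mz 0.41 w 0.0352 t 10.8 dr -0.0008
```

```bash
python3 swing.py .4 1.3 -.001; python3 - <<'E'
from h import *
cv2.imwrite("pics/s4.png",robot.camera("scene"));cv2.imwrite("pics/t4.png",robot.camera("top"))
A=cv2.resize(cv2.imread("pics/s4.png")[150:340,280:430],None,fx=2.6,fy=2.6,interpolation=2)
B=cv2.resize(cv2.imread("pics/t4.png")[120:310,250:400],None,fx=2.6,fy=2.6,interpolation=2)
cv2.imwrite("pics/c4.png",np.hstack([A,B]))
E
```

```text
0.40 act 0.40 r 0.1047 Fr -1.7 Ft -3.9 Fz 6.1 Mz 0.47 w 0.0351 t 11.2 dr -0.0010
0.50 act 0.50 r 0.1046 Fr -2.6 Ft -3.0 Fz 4.6 Mz 0.66 w 0.0351 t 11.6 dr -0.0012
0.60 act 0.60 r 0.1046 Fr -1.0 Ft -4.4 Fz 3.4 Mz 0.62 w 0.0349 t 12.0 dr -0.0014
0.70 act 0.70 r 0.1047 Fr 0.2 Ft -4.5 Fz 4.9 Mz 0.57 w 0.0352 t 12.4 dr -0.0015
0.80 act 0.80 r 0.1046 Fr 1.5 Ft -4.9 Fz 6.4 Mz 0.62 w 0.0353 t 12.8 dr -0.0015
0.90 act 0.90 r 0.1045 Fr 1.3 Ft -3.6 Fz 7.5 Mz 0.63 w 0.0350 t 13.3 dr -0.0013
1.00 act 1.01 r 0.1045 Fr 2.1 Ft -4.0 Fz 6.7 Mz 0.63 w 0.0350 t 13.7 dr -0.0012
1.10 act 1.11 r 0.1046 Fr 0.4 Ft -5.3 Fz 5.6 Mz 0.57 w 0.0350 t 14.1 dr -0.0010
1.20 act 1.21 r 0.1046 Fr 2.1 Ft -3.3 Fz 5.9 Mz 0.63 w 0.0348 t 14.5 dr -0.0010
1.30 act 1.31 r 0.1047 Fr 1.1 Ft -3.8 Fz 4.8 Mz 0.67 w 0.0348 t 14.9 dr -0.0007
```

View pics/c4.png

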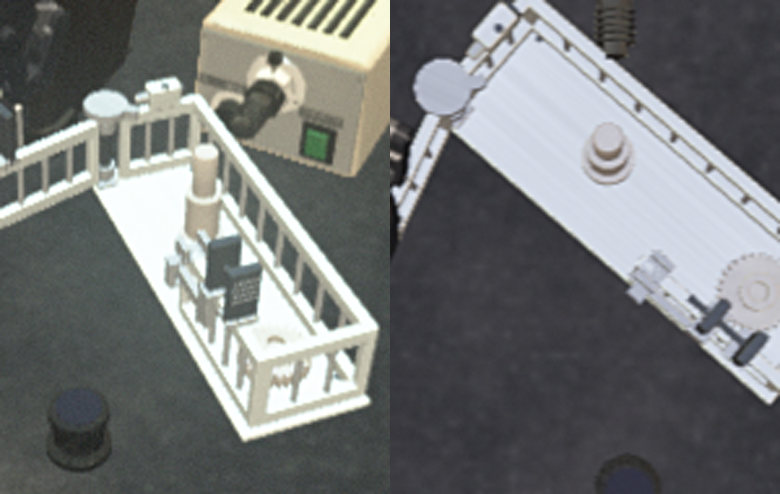

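The gate stands open: in the top view it runs from (450,125) to (400,230), about 74° from the shut line. Shaft, gear and loupe look undisturbed, and catch 1 is still drawn back. After a settle check I'll hand it in.

```bash
python3 - <<'E'
from h import *
robot.wait(.4); o=robot.observe(); print(o["eef_pos"],o["ft_force"],o["width"],np.abs(o["joint_velocities"]).max(),o["time_s"])
print(robot.sign_off())
E
```

```text
[0.52253334 0.19129793 0.09007896] [1.79421867 3.83933217 5.62175445] 0.03528929559238814 0.0016684997084628376 15.4
the job is handed in; nothing more can be done
None
```

The gate is open and held with its catch squeezed, and I handed the job in at about 15.4 s of the 40 s. `sign_off` gives no verdict, so these are my own last checks:

- **Catch 1:** I squeezed it and let go. Afterwards its pads were about 27 mm apart (28 mm expected when squeezed), and the last picture shows it still drawn back.
- **Catch 2:** the fingers closed to 35.3 mm and are still holding it.
- **Gate:** it stands at about 1.30 rad (74 degrees) by both the arm's position and the top view. The arm is still, and the wrist force is about 7 N.
- **Shaft, gear and loupe:** none looks moved in the last pictures. I judged this by eye and did not measure it.

**Disagreements with the text:**
- The guard's yaw measured -0.71 rad in both cameras, outside the stated -0.55 to -0.12. I used the measured value, and the grasps and the swing fitted it.
- The fingers closed to about 35 mm on both catches, where the text's pad sizes give 36 mm.

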